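# Set the fence bar of a glass jig and butt the tile against it

## Task

Set up the glass-strip jig using pushes only: with the fingertips, push the wooden fence bar along its two rails towards the middle of the jig until you feel both its ends drop into the notches in the rails. Then push the white glass tile along the board until its edge lies square against the seated fence bar, and take the hand away. Do not lift or carry the bar or the tile, and leave the other things lying in and around the jig where they are.

Things in the scene. Friction and masses are not known exactly. Their poses are not given: they have to be found in the camera images.
- jig: Plywood board 310 x 500 x 12 mm, fixed to the table. Origin: centre of its underside (z = 0); its top, the bed, is at z = 12 mm. Its y axis is the sliding direction, x runs across. Two aluminium rails stand on it along y, 25 mm wide, 440 mm long, 200 mm clear between them (only bar and tile are there), with 14 mm high stops at their ends.
- fence: Brown wooden fence bar, loose, 0.17 to 0.34 kg, lying across both rails: 244 mm long (its x), 40 mm wide (its y, the sliding direction), 22 mm high. Below it, between the rails, a keel 195 x 40 x 9 mm flush with its long sides. Origin: its centre, at the level of the underside that rides on the rails. Starts 110 to 150 mm from the jig's middle, on either side.
- fence_near (a point): Point on the bar's riding underside at its x = -110 mm end. z = 34 mm while riding, 24 mm when dropped in (keel then 3 mm above the bed; 4 mm of play either way along y). The bar's outer long side, away from the middle, is free to be pushed; sliding takes 1 to 4 N. It may dip its leading edge first as it drops.
- fence_far (a point): The same at the x = +110 mm end, over the other rail.
- tile: White glass tile, 90 x 90 x 10 mm, 0.2 kg, loose, flat on the bed on the other side of the notches from the bar, 110 to 150 mm from the jig's middle, turned by up to 0.27 rad. Origin: centre of its underside, sides along its x and y. Against the seated bar its centre is 65 mm from the bar's along y. Its outer side is free to be pushed.
- marker: Bystander: black marker pen, 125 mm long, 13 mm thick, lying along y on the jig's margin outside the rail nearer the robot. Origin under its middle.
- offcut: Bystander: green glass offcut, 22 x 75 x 8 mm, on the jig's margin outside the farther rail. Origin under its middle.
- pliers: Bystander: red-handled pliers, about 170 mm long, 20 mm high, lying on the table beyond the jig. Origin under the pivot.
- bead_tray: Bystander: black tray of beads, 80 x 110 x 22 mm, on the table to the left of the jig. Origin under its centre.
- frit_jar: Bystander: amber jar, 64 mm across, 75 mm high, on the table to the left of the jig. Origin under its centre.
- frit_jar2: Bystander: green jar, 56 mm across, 60 mm high, on the table to the right of the jig. Origin under its centre.
- spray_bottle: Bystander: clear spray bottle with white head, 72 mm across, 205 mm high, on the table to the right of the jig. Origin under its centre.
- rail_near (a point): Point of the board on the top centre line of the rail at x = -112.5 mm, level with the jig's middle (y = 0); rail tops are at z = 34 mm. Each rail has one notch, 48 mm long, 10 mm deep, dark floor, the two opposite each other. The rails are fitted at a new place each time: the notch centre is anywhere from y = -20 to +20 mm, not measured here, but can be seen or felt.
- rail_far (a point): The same point on the other rail, at x = +112.5 mm.

How it is judged:
By the outcome, as a careful person would: the job done as asked, in the order asked, and still so for the second after the job is handed in, with the robot touching nothing.
It also fails if it takes over 51 s, if anything falls off the work surface, if the arm or the gripper's body presses on something with over 40 N, if the wrist force passes 120 N, or if a joint passes its speed limit or range.

## Robot

A 7-joint arm with a two-finger parallel gripper is mounted at the origin on the work surface. World frame = base frame: x ahead of the robot, y to its left, z up, the work surface at z = 0. Lengths are in m, angles in rad, forces in N, time in s.
With the tool pointing down it reaches from about 0.4 to 0.85 m from the base axis. Payload 10.4 kg.
Tool frame: the origin (TCP) lies between the finger pads; the fingertips stand manip.finger_overhang ahead of it and the grasp point (between the pads) lies 11 mm behind it (manip.finger_overhang is the distance from the TCP to the fingertips, in m); x points along the fingers, z is the direction in which the jaws open and shut, and the axes are right-handed (so a half turn about x gives the same grasp; the last joint's range is limited). The gripper opens to 85 mm and grips with 20 to 120 N. Pads are 22 mm wide; open, the fingers measure 114 mm over their backs; the gripper's body (76 mm by 85 mm) begins 54 mm behind the grasp point. The pads swing forward as they close: fully open they stand 13 mm farther back than shut.
Start: joints at [-1.167, 0.332, -0.065, 1.46, 0.022, 1.35, -0.088], TCP at [0.259, 0.569, 0.239] pointing down, gripper open.
Joint ranges: [-2.6, 2.6], [-0.5, 2.12], [-1.47, 1.34], [0.16, 2.42], [-1.27, 4.41], [0.06, 2.06], [-2.6, 2.6]. Speed limits (rad/s): [2.22, 2.22, 2.79, 2.79, 3.14, 3.14, 3.14].

## Interface

Orientations are given as a unit quaternion [x, y, z, w].
In Python, from workcell import get_obs, camera, workorder, manip gives the robot as it stands. The module is installed in compiled form; this text tells all that it offers.
- The arm moves only by the tool play_rows, never from a script. Its argument "increments" is text: rows parted by semicolons, each of 4 numbers parted by spaces: the shift along the tool's x, y, z in m, then the turn about the tool's x in rad. A call has 1 to 20 rows; each row shifts and turns the pose as measured when the row begins, along the tool's axes as they then stand; what a row does not reach is not made up. A row lasts 1/10 s, in which the tool goes at most 50 mm and 8.59 degrees, less where a joint would pass 70% of its speed; a pose out of reach is approached as far as the arm can. A call is refused whole if a number of a shift passes 0.05 or a number of a turn 0.15, either way. A call with a gripper value outside its range is refused whole. "hand" is the gripper command: -1 is fully open, 1 is shut, values between are in proportion, set as the call begins (left out, the last holds). The fingers move at their own pace and stop on an object; "squeeze" is the grip in N (left out, the last holds). Time passes only in rows, so rows that do not move let the fingers close. It gives the time, the measured TCP pose, the force and the opening at its end, in the units of the state.
- get_obs(): the state, without advancing time (a new reading comes with each control period).
- camera(name): name is "side" or "top"; returns a dict with "img" (420x560x3 uint8, blue, green, red), "fov_y" (degrees; the focal length in pixels is half the picture's height over the tangent of half this angle, whatever the lens; pixels are square), "cx", "cy" (the principal point, pixels), "R" (3x3) and "t" (3): a world point X has camera coordinates R X + t. Camera axes: x right, y down, z forward; pixel columns grow to the right and rows downward; lengths in m; the calibration is good to about 2 mm. A picture is of the moment at which its call begins. There is no depth.
- workorder.hand_in(): hands the job in, once; it reports no verdict.
The state is a dict: "clock": time; "joint_pos": joint angles; "joint_velocities": joint speeds; "tau": joint torques, N m; "position": TCP position; "ee_rot": TCP orientation; "ft_force": force on the tool from outside, world axes, zero at the start; "torque": the same for the moment, N m; "grip_width": opening from 0.0 (shut) to 1.0 (fully open).
Only numpy, scipy, OpenCV 4.12 (cv2) and the standard library are available. Lean on these libraries where they do the work, as an engineer would, in place of code of your own. Each camera call takes 0.05 s, during which the arm holds its last target.

## Working session

There is one attempt and no reset: what is moved stays moved. The work goes in short steps, Python scripts to look and compute and a tool call to move; the robot and the scene stay as the last step left them, time stands still between calls to the robot, and variables do not carry over. Pictures are saved under pics/ and viewed, and the job is handed in when it is done.

Besides the shell and the picture viewer there is one more tool, called after "Emit:" as a command line: name --argument value ..., lists and objects as JSON in quotes. play_rows: Moves the arm, as the interface text tells. Its arguments: {"type":"object","properties":{"increments":{"type":"string"},"hand":{"type":"number"},"squeeze":{"type":"number"}},"required":["increments"]}

```bash
mkdir -p pics; python3 - <<'E'
from workcell import get_obs, camera, manip
import cv2,json
o=get_obs();print({k:(o[k]) for k in ['clock','position','ee_rot','ft_force','grip_width']},manip.finger_overhang)
for n in('side','top'):
    c=camera(n);cv2.imwrite(f'pics/{n}0.png',c['img']);print(n,c['fov_y'],c['cx'],c['cy'],c['R'],c['t'])
E
```

```text
{'clock': 0.0, 'position': array([0.25854608, 0.56859685, 0.23851425]), 'ee_rot': array([-0.38306943,  0.5949668 ,  0.38248204,  0.59412104]), 'ft_force': array([-0.69057978, -0.55103988, -0.00413927]), 'grip_width': 1.0037180629926747} 0.008
side 49.17598040187964 275.0403941392887 218.71484576198367 [[-0.91994785 -0.39183285 -0.01276582]
 [-0.21664746  0.53524582 -0.81644093]
 [ 0.32674123 -0.7483174  -0.57728783]] [0.55323994 0.19154099 1.20510838]
top 46.69730886442714 281.8731378167002 210.05972994892952 [[-0.0153882  -0.99984783  0.00821689]
 [-0.995262    0.01452754 -0.09613795]
 [ 0.09600395 -0.00965734 -0.9953341 ]] [-0.00682627  0.62149932  1.24112509]
```

View pics/top0.png

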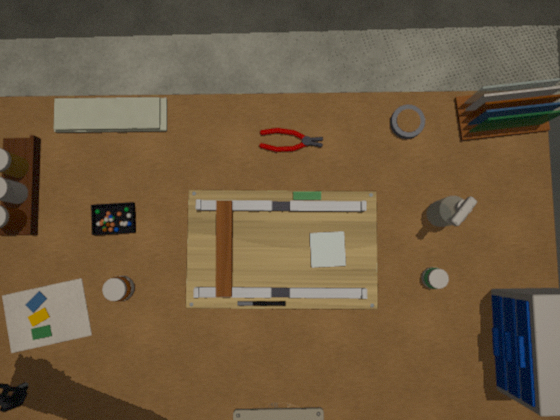

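View pics/side0.png

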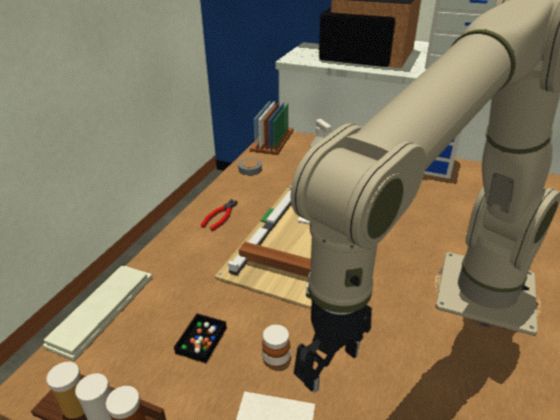

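The top view shows the bar at about (224, 249) on the left (+y), the tile at (327, 249) on the right, the notches at about (281, 206) and (281, 293), and the marker beside the near rail at (262, 303). Next I measure these.

```bash
cat > h.py <<'E'
import numpy as np,cv2
def ray(c,px,z):
    f=210/np.tan(np.radians(c['fov_y'])/2)
    d=np.c_[(np.atleast_2d(px)[:,0]-c['cx'])/f,(np.atleast_2d(px)[:,1]-c['cy'])/f,np.ones(len(np.atleast_2d(px)))]
    R,t=c['R'],c['t'];C=-R.T@t;D=d@R
    return C+D*((z-C[2])/D[:,2])[:,None]
def proj(c,X):
    f=210/np.tan(np.radians(c['fov_y'])/2)
    p=np.atleast_2d(X)@c['R'].T+c['t'];return p[:,:2]/p[:,2:]*f+[c['cx'],c['cy']]
def big(mask):
    cs,_=cv2.findContours(mask,cv2.RETR_EXTERNAL,cv2.CHAIN_APPROX_NONE);return max(cs,key=cv2.contourArea)
E
python3 - <<'E'
from workcell import camera
from h import *
c=camera('top');im=c['img']
cv2.imwrite('pics/crop1.png',cv2.resize(im[180:320,180:385],None,fx=3.9,fy=3.9,interpolation=cv2.INTER_CUBIC))
hsv=cv2.cvtColor(im,cv2.COLOR_BGR2HSV)
for p in[(224,249),(327,240),(281,206),(281,293),(300,250),(250,206),(190,250)]:print(p,im[p[1],p[0]],hsv[p[1],p[0]])
E
```

```text
(224, 249) [ 31  66 107] [ 14 181 107]
(327, 240) [162 173 170] [ 38  16 173]
(281, 206) [62 61 63] [165   8  63]
(281, 293) [65 59 62] [135  24  65]
(300, 250) [ 89 133 157] [ 19 110 157]
(250, 206) [156 161 165] [ 17  14 165]
(190, 250) [ 86 128 150] [ 20 109 150]
```

View pics/crop1.png

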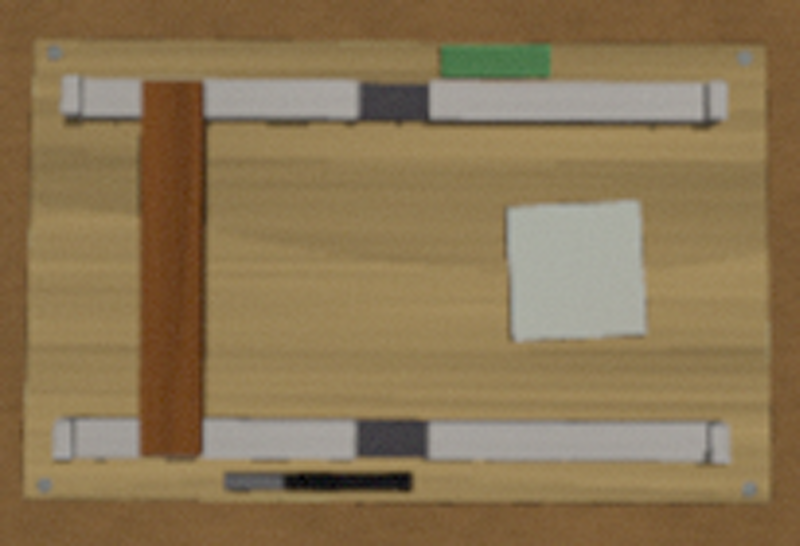

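The enlarged crop shows the bar at crop columns 141-202, the two dark notches at 359-429, the tile at about (577, 270), and clear space behind the bar and the tile.

```bash
cat > m.py <<'E'
from h import *
def meas(c,zb=.056):
    hsv=cv2.cvtColor(c['img'],cv2.COLOR_BGR2HSV);roi=np.zeros(hsv.shape[:2],np.uint8);roi[195:302,190:376]=255
    o={}
    for n,lo,hi,z in(('bar',(5,150,50),(17,255,160),zb),('tile',(25,0,140),(60,35,255),.022),('dark',(0,0,35),(180,60,90),.024)):
        m=cv2.inRange(hsv,lo,hi)&roi
        cs,_=cv2.findContours(m,cv2.RETR_EXTERNAL,cv2.CHAIN_APPROX_NONE)
        for k in sorted(cs,key=cv2.contourArea)[::-1][:2 if n=='dark' else 1]:
            if cv2.contourArea(k)<40: continue
            P=ray(c,k[:,0].astype(float),z)[:,:2].astype(np.float32)*1000
            (ce,wh,a)=cv2.minAreaRect(P);print(n,np.round(ce,1),'size',np.round(wh,1),'ang',round(a,2),'px',cv2.boundingRect(k))
            print('   corners',np.round(cv2.boxPoints((ce,wh,a)),0).tolist())
E
python3 - <<'E'
from workcell import camera
from m import *
c=camera('top');meas(c)
cr=lambda l:np.array(l)/3.9+[180,180]-.37
print('bar corners',np.round(ray(c,cr([(141,82),(202,82),(202,455),(140,455)]),.056)*1000))
print('notch corners',np.round(ray(c,cr([(360,81),(429,81),(428,457),(357,457)]),.034)*1000))
print('rail ends outer',np.round(ray(c,cr([(62,77),(727,82),(730,463),(54,458)]),.048)*1000))
print('board',np.round(ray(c,cr([(35,39),(765,46),(770,503),(23,497)]),.012)*1000))
print('marker',np.round(ray(c,cr([(225,481),(411,482)]),.018)*1000))
E
```

```text
bar [524.3 132.6] size [ 40.9 240.4] ang 89.68 px (216, 201, 17, 96)
   corners [[404.0, 113.0], [644.0, 111.0], [645.0, 152.0], [404.0, 154.0]]
tile [ 518.4 -132.5] size [89.  87.7] ang 1.8 px (310, 232, 35, 35)
   corners [[473.0, -90.0], [475.0, -178.0], [564.0, -175.0], [562.0, -87.0]]
dark [632.7 -12.8] size [44.7 21.1] ang 89.16 px (272, 202, 18, 9)
   corners [[622.0, -35.0], [643.0, -35.0], [644.0, 9.0], [622.0, 10.0]]
dark [409.4  -8.1] size [41.4 20.4] ang 89.08 px (272, 288, 17, 9)
   corners [[399.0, -29.0], [419.0, -29.0], [420.0, 12.0], [399.0, 13.0]]
bar corners [[645. 153.  56.]
 [645. 113.  56.]
 [403. 114.  56.]
 [404. 154.  56.]]
notch corners [[647.   9.  34.]
 [646. -37.  34.]
 [398. -32.  34.]
 [398.  15.  34.]]
rail ends outer [[ 651.  206.   48.]
 [ 641. -234.   48.]
 [ 392. -228.   48.]
 [ 402.  211.   48.]]
board [[ 681.  231.   12.]
 [ 669. -267.   12.]
 [ 362. -260.   12.]
 [ 374.  238.   12.]]
marker [[383. 103.  18.]
 [380. -21.  18.]]
```

```bash
cat > d.py <<'E'
from workcell import get_obs
from h import *
from scipy.spatial.transform import Rotation as Ro
def st(goal=None,yaw=-.0235):
    o=get_obs();R=Ro.from_quat(o['ee_rot']).as_matrix()
    print('t',round(o['clock'],2),'pos',np.round(o['position']*1000,1),'F',np.round(o['ft_force'],1),'grip',round(o['grip_width'],3))
    print('x',np.round(R[:,0],4),'y',np.round(R[:,1],4),'z',np.round(R[:,2],4))
    best=[]
    for s in(1,-1):
        u=R.T@(s*np.array([np.cos(yaw),np.sin(yaw),0]));best.append(-np.arctan2(u[1],u[2]))
    print('turn options',np.round(best,3),'joints',np.round(o['joint_pos'],2))
    if goal is not None:print('delta tool',np.round(R.T@(np.array(goal)-o['position']),4))
E
python3 -c "
from d import *
st([.53,.2,.239])"
```

```text
t 0.2 pos [258.6 568.8 238.8] F [-0.1  0.4  0. ] grip 0.999
x [-3.e-04 -7.e-04 -1.e+00] y [-0.9103  0.4139 -0.    ] z [ 4.139e-01  9.103e-01 -8.000e-04]
turn options [ 1.168 -1.974] joints [-1.17  0.33 -0.06  1.46  0.02  1.35 -0.09]
delta tool [ 0.     -0.3997 -0.2234]
```

Emit:
play_rows --increments "0 0 0 0.146;0 0 0 0.146;0 0 0 0.146;0 0 0 0.146;0 0 0 0.146;0 0 0 0.146;0 0 0 0.146;0 0 0 0.146" --hand -1

```text
clock: 1.0
position: [0.2584, 0.5678, 0.2368]
ee_rot: [0.018, 0.707, -0.021, 0.706]
ft_force: [0.1, 0.4, -0.2]
grip_width: 0.998
```

```bash
python3 -c "
from d import *
st([.524,.215,.12])"
```

```text
t 1.0 pos [258.4 567.8 236.8] F [ 0.1  0.4 -0.2] grip 0.998
x [-0.0019 -0.0042 -1.    ] y [ 0.0547  0.9985 -0.0043] z [ 0.9985 -0.0547 -0.0016]
turn options [-0.031  3.11 ] joints [-1.29  0.33  0.1   1.47 -0.03  1.35 -1.25]
delta tool [ 0.1177 -0.3372  0.2847]
```

Emit:
play_rows --increments "0 -0.04 0.032 -0.031;0 -0.04 0.032 0;0 -0.04 0.032 0;0 -0.04 0.032 0;0 -0.04 0.032 0;0.01 -0.04 0.032 0;0.02 -0.04 0.032 0;0.02 -0.04 0.032 0;0.02 -0.03 0.02 0;0.02 0 0 0;0 0 0 0"

```text
clock: 2.1
position: [0.5144, 0.2149, 0.1486]
ee_rot: [0.009, 0.708, -0.012, 0.706]
ft_force: [-0.6, 1.0, 0.2]
grip_width: 1.0
```

```bash
python3 - <<'E'
from d import *
st([.524,.2,.03])
from workcell import camera
for n in('side','top'):
    c=camera(n);cv2.imwrite(f'pics/{n}2.png',c['img'])
E
```

```text
t 2.1 pos [514.4 214.9 148.6] F [-0.6  1.   0.2] grip 1.0
x [-0.0018 -0.0037 -1.    ] y [ 0.0298  0.9995 -0.0037] z [ 0.9996 -0.0298 -0.0017]
turn options [-0.006  3.135] joints [-0.78  0.26  0.35  1.77 -0.1   1.13 -0.43]
delta tool [ 0.1187 -0.0142  0.0102]
```

View pics/side2.png

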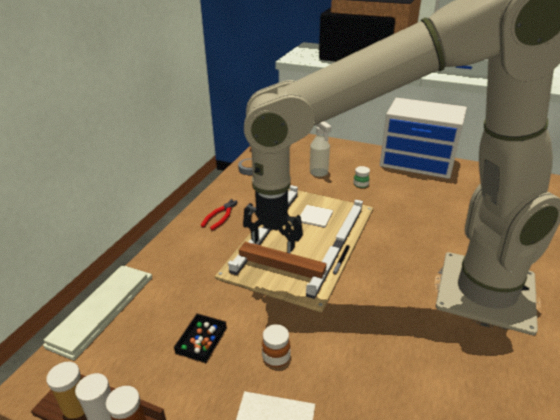

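The side view shows the hand clear above the bar (bar at about (285, 260)). I lower it behind the bar.

Emit:
play_rows --increments "0.02 -0.005 0.01 -0.006;0.02 0 0 0;0.02 0 0 0;0.02 0 0 0;0.02 0 0 0;0.01 0 0 0;0 0 0 0"

```text
clock: 2.9
position: [0.5285, 0.2233, 0.0483]
ee_rot: [0.006, 0.702, 0.0, 0.712]
ft_force: [-0.2, -0.2, 0.1]
grip_width: 0.996
```

```bash
python3 - <<'E'
from d import *
st([.524,.18,.028])
from workcell import camera
for n in('side','top'):
    c=camera(n);cv2.imwrite(f'pics/{n}3.png',c['img'])
    if n=='side': cv2.imwrite(f'pics/{n}3c.png',cv2.resize(c['img'][170:310,200:400],None,fx=4,fy=4,interpolation=cv2.INTER_CUBIC))
E
```

```text
t 2.9 pos [528.5 223.3  48.3] F [-0.2 -0.2  0.1] grip 0.996
x [ 0.013   0.0096 -0.9999] y [0.0083 0.9999 0.0097] z [ 0.9999 -0.0084  0.013 ]
turn options [ 0.015 -3.126] joints [-0.75  0.4   0.33  1.83 -0.16  0.92 -0.36]
delta tool [ 0.0198 -0.0435 -0.0044]
```

View pics/side3c.png

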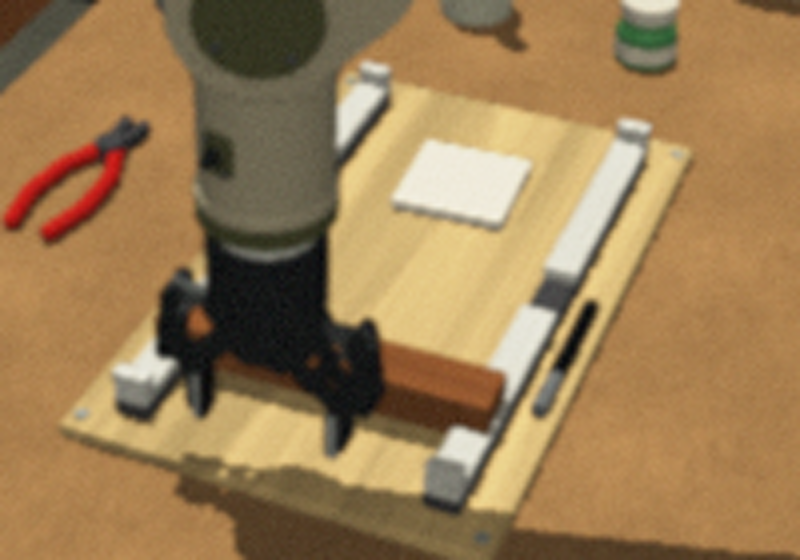

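The crop shows both fingers behind the bar, tips at crop (203, 413) and (335, 453), clear of both rails.

```bash
python3 - <<'E'
from d import *
from workcell import camera
c=camera('side')
for tip in((203,413),(335,453)):
    px=np.array(tip)/4+[200,170]
    a,b=ray(c,px,0)[0],ray(c,px,.1)[0]
    for y in(.2233,.2343): print(tip,y,np.round((a+(b-a)*(y-a[1])/(b[1]-a[1]))*1000,1))
E
```

```text
(203, 413) 0.2233 [574.2 223.3  54.9]
(203, 413) 0.2343 [568.4 234.3  66. ]
(335, 453) 0.2233 [481.5 223.3  52.6]
(335, 453) 0.2343 [477.  234.3  63.8]
```

Emit:
play_rows --increments "0.01 -0.01 0 0.01;0.005 -0.01 0 0;0 -0.01 0 0;0 0 0 0"

```text
clock: 3.45
position: [0.5305, 0.1902, 0.0353]
ee_rot: [0.012, 0.701, -0.003, 0.713]
ft_force: [0.3, -0.2, 0.0]
grip_width: 1.001
```

```bash
python3 - <<'E'
from d import *
st([.524,.18,.028])
E
```

```text
t 3.45 pos [530.5 190.2  35.3] F [ 0.3 -0.2  0. ] grip 1.001
x [ 0.018   0.0118 -0.9998] y [0.021  0.9997 0.0122] z [ 0.9996 -0.0213  0.0177]
turn options [ 2.000e-03 -3.139e+00] joints [-0.71  0.4   0.34  1.87 -0.17  0.88 -0.31]
delta tool [ 0.007  -0.0104 -0.0064]
```

Emit:
play_rows --increments "0.007 -0.003 -0.003 0;0.005 -0.004 -0.003 0;0 -0.005 0 0;0 -0.005 0 0;0 -0.005 0 0;0 -0.005 0 0;0 0 0 0"

```text
clock: 4.15
position: [0.5237, 0.1611, 0.0221]
ee_rot: [0.012, 0.701, -0.003, 0.713]
ft_force: [0.4, -0.0, 0.0]
grip_width: 1.004
```

```bash
python3 - <<'E'
from d import *
st([.524,.05,.022])
E
```

```text
t 4.15 pos [523.7 161.1  22.1] F [ 0.4 -0.   0. ] grip 1.004
x [ 0.0183  0.0124 -0.9998] y [0.0214 0.9997 0.0128] z [ 0.9996 -0.0216  0.018 ]
turn options [ 2.000e-03 -3.139e+00] joints [-0.67  0.39  0.34  1.91 -0.18  0.84 -0.26]
delta tool [-0.0013 -0.1111  0.0027]
```

Emit:
play_rows --increments "0 -0.005 0 0;0 -0.005 0 0;0 -0.005 0 0;0 -0.005 0 0;0 -0.005 0 0;0 -0.005 0 0"

```text
clock: 4.75
position: [0.5233, 0.1302, 0.0221]
ee_rot: [0.012, 0.7, -0.002, 0.714]
ft_force: [1.1, 0.6, 0.9]
grip_width: 1.003
```

```bash
python3 - <<'E'
from m import *
from d import *
st([.524,.05,.022])
from workcell import camera
c=camera('top');cv2.imwrite('pics/top4.png',cv2.resize(c['img'][180:320,180:385],None,fx=3.9,fy=3.9));meas(c)
E
```

```text
t 4.75 pos [523.3 130.2  22.1] F [1.1 0.6 0.9] grip 1.003
x [ 0.0192  0.0138 -0.9997] y [0.0198 0.9997 0.0141] z [ 0.9996 -0.02    0.0189]
turn options [ 0.004 -3.138] joints [-0.63  0.38  0.35  1.94 -0.18  0.83 -0.2 ]
delta tool [-0.001  -0.0802  0.0023]
bar [524.8  99.6] size [ 40.9 238.1] ang 89.54 px (229, 201, 17, 95)
   corners [[406.0, 80.0], [644.0, 78.0], [644.0, 119.0], [406.0, 121.0]]
tile [ 518.7 -132.6] size [88.2 88. ] ang 1.61 px (310, 232, 35, 35)
   corners [[473.0, -90.0], [476.0, -178.0], [564.0, -175.0], [562.0, -87.0]]
dark [632.7 -12.8] size [44.7 21.1] ang 89.16 px (272, 202, 18, 9)
   corners [[622.0, -35.0], [643.0, -35.0], [644.0, 9.0], [622.0, 10.0]]
dark [409.4  -8.1] size [41.4 20.4] ang 89.08 px (272, 288, 17, 9)
   corners [[399.0, -29.0], [419.0, -29.0], [420.0, 12.0], [399.0, 13.0]]
```

View pics/top4.png

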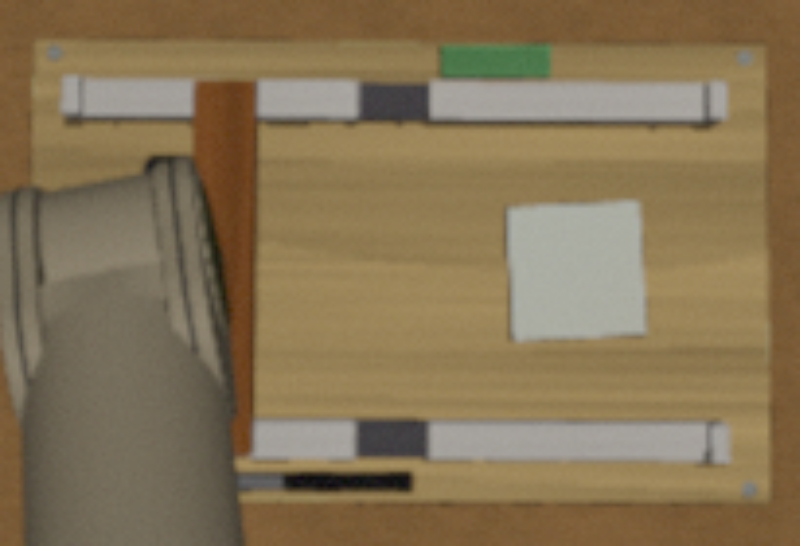

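The crop shows the bar moved to about column 225 and still square, with the marker untouched. I keep pushing.

Emit:
play_rows --increments "0 -0.005 0 0.004;0 -0.005 0 0;0 -0.005 0 0;0 -0.005 0 0;0 -0.005 0 0;0 -0.005 0 0;0 -0.005 0 0;0 -0.005 0 0;0 -0.005 0 0;0 -0.005 0 0;0 -0.005 0 0;0 -0.005 0 0;0 -0.005 0 0;0 -0.005 0 0;0 -0.005 0 0"

```text
clock: 6.3
position: [0.5216, 0.0483, 0.0212]
ee_rot: [0.014, 0.7, -0.004, 0.714]
ft_force: [0.1, 1.3, 0.7]
grip_width: 1.002
```

```bash
python3 - <<'E'
from m import *
from d import *
st([.524,.03,.022])
from workcell import camera
c=camera('top');cv2.imwrite('pics/top5.png',cv2.resize(c['img'][180:320,180:385],None,fx=3.9,fy=3.9));meas(c)
E
```

```text
t 6.3 pos [521.6  48.3  21.2] F [0.1 1.3 0.7] grip 1.002
x [ 0.0198  0.014  -0.9997] y [0.0243 0.9996 0.0145] z [ 0.9995 -0.0246  0.0195]
turn options [-1.000e-03  3.141e+00] joints [-0.51  0.35  0.38  1.98 -0.19  0.82 -0.04]
delta tool [-0.001  -0.0183  0.0029]
bar [611.8  18.4] size [38.4 61.6] ang 89.18 px (261, 201, 16, 25)
   corners [[581.0, -0.0], [642.0, -1.0], [643.0, 37.0], [581.0, 38.0]]
tile [ 518.1 -132.8] size [88.3 88.1] ang 1.82 px (310, 232, 35, 35)
   corners [[473.0, -90.0], [475.0, -178.0], [564.0, -175.0], [561.0, -87.0]]
dark [407.7 -13. ] size [41.1 33.1] ang 3.32 px (275, 285, 14, 17)
   corners [[386.0, 2.0], [388.0, -31.0], [429.0, -28.0], [427.0, 5.0]]
dark [632.6 -20.7] size [28.9 21.1] ang 89.16 px (278, 202, 12, 9)
   corners [[622.0, -35.0], [643.0, -35.0], [643.0, -6.0], [622.0, -6.0]]
```

View pics/top5.png

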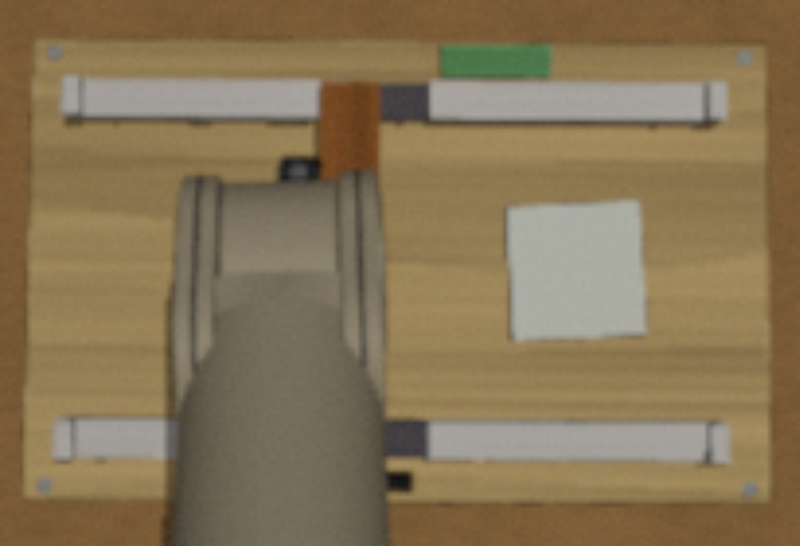

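The bar's leading edge is over the notch (crop column 379 against the notch at 359-429). I go slower from here.

Emit:
play_rows --increments "0 -0.003 0 0;0 -0.003 0 0;0 -0.003 0 0;0 -0.003 0 0;0 -0.003 0 0;0 -0.003 0 0;0 -0.003 0 0"

```text
clock: 7.05
position: [0.5207, 0.0247, 0.0207]
ee_rot: [0.014, 0.7, -0.004, 0.714]
ft_force: [-0.1, 1.5, 0.4]
grip_width: 0.997
```

Emit:
play_rows --increments "0 -0.002 0 0;0 -0.002 0 0"

```text
clock: 7.25
position: [0.5206, 0.02, 0.0206]
ee_rot: [0.014, 0.7, -0.004, 0.714]
ft_force: [-0.3, 1.6, 1.8]
grip_width: 1.001
```

```bash
cat > look.py <<'E'
import sys
from m import *
from d import *
st([.524,.018,.022])
from workcell import camera
n=sys.argv[1]
c=camera('side');a=cv2.resize(c['img'][160:300,215:385],None,fx=4,fy=4,interpolation=cv2.INTER_CUBIC);cv2.imwrite(f'pics/s{n}.png',a)
c=camera('top');a=cv2.resize(c['img'][180:320,180:385],None,fx=3.9,fy=3.9,interpolation=cv2.INTER_CUBIC);cv2.imwrite(f'pics/t{n}.png',a)
meas(c,float(sys.argv[2]) if len(sys.argv)>2 else .056)
E
python3 look.py 6
```

```text
t 7.25 pos [520.6  20.   20.6] F [-0.3  1.6  1.8] grip 1.001
x [ 0.0191  0.0133 -0.9997] y [0.0253 0.9996 0.0138] z [ 0.9995 -0.0256  0.0188]
turn options [-2.00e-03  3.14e+00] joints [-0.46  0.35  0.39  1.98 -0.2   0.82  0.02]
delta tool [-0.0014 -0.0019  0.0035]
bar [608.8 -12.2] size [38.4 61.6] ang 89.17 px (273, 202, 16, 25)
   corners [[578.0, -31.0], [639.0, -32.0], [640.0, 7.0], [578.0, 7.0]]
tile [ 518.2 -132.5] size [88.5 87.8] ang 1.16 px (310, 232, 35, 35)
   corners [[473.0, -90.0], [475.0, -177.0], [563.0, -175.0], [562.0, -88.0]]
```

View pics/s6.png

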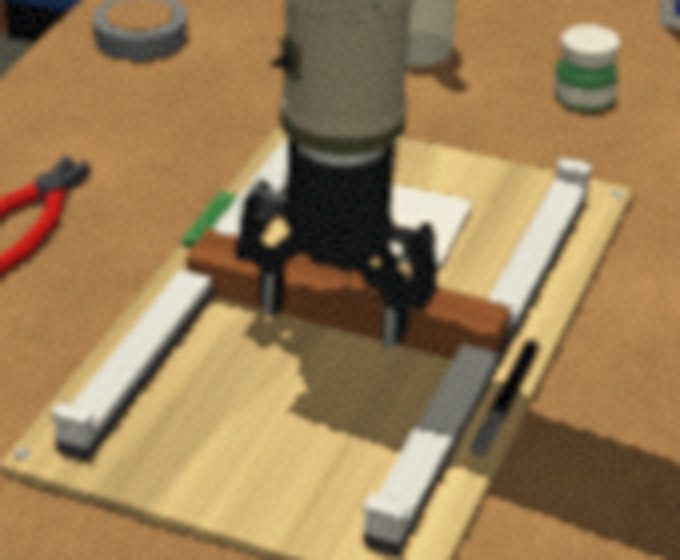

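View pics/t6.png

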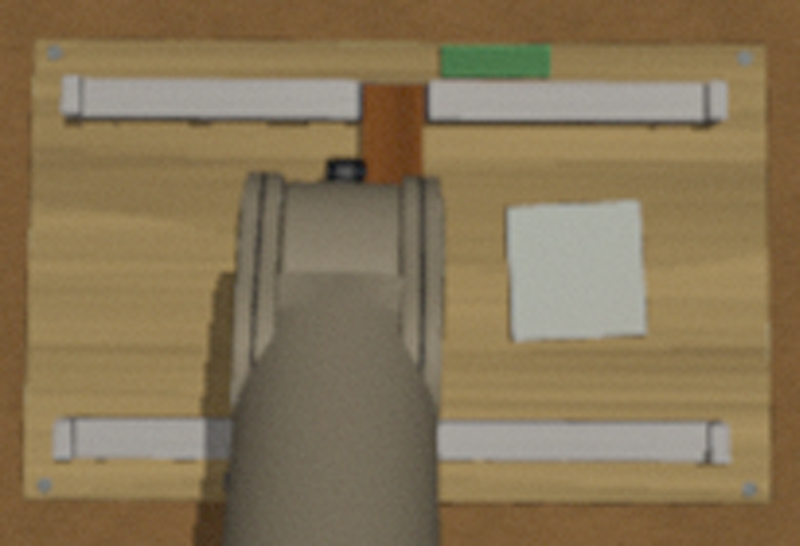

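The far end sits between the notch edges (crop columns 361-427) and looks lower. I push gently to feel the notch wall.

Emit:
play_rows --increments "0 0 0 0;0 -0.0015 0 0;0 -0.0015 0 0"

```text
clock: 7.65
position: [0.5204, 0.0171, 0.0205]
ee_rot: [0.014, 0.7, -0.004, 0.714]
ft_force: [0.8, 1.2, 2.4]
grip_width: 1.003
```

Emit:
play_rows --increments "0 -0.0015 0 0;0 -0.0015 0 0"

```text
clock: 7.85
position: [0.5203, 0.0149, 0.0205]
ee_rot: [0.014, 0.7, -0.003, 0.714]
ft_force: [-1.7, 6.4, 1.8]
grip_width: 0.999
```

```bash
python3 look.py 7 .046
```

```text
t 7.85 pos [520.3  14.9  20.5] F [-1.7  6.4  1.8] grip 0.999
x [ 0.0189  0.0142 -0.9997] y [0.0239 0.9996 0.0147] z [ 0.9995 -0.0242  0.0185]
turn options [-0.     3.141] joints [-0.45  0.35  0.4   1.99 -0.2   0.82  0.03]
delta tool [-0.0014  0.0032  0.0036]
bar [609.6 -16.2] size [36.1 62.1] ang 89.2 px (275, 202, 15, 25)
   corners [[578.0, -34.0], [640.0, -35.0], [641.0, 1.0], [579.0, 2.0]]
tile [ 518.5 -132.6] size [88.8 87.7] ang 1.29 px (310, 232, 35, 35)
   corners [[473.0, -90.0], [475.0, -177.0], [564.0, -175.0], [562.0, -88.0]]
```

The force rose to 6 N at the wall. I back off in +y, then go up.

Emit:
play_rows --increments "0 0.005 0 0;0 0.01 0 0;0 0.015 0 0;0 0.015 0 0;-0.02 0.01 0 0;-0.04 0 0 0;-0.04 0 0 0;-0.04 0 0 0;0 0.05 0 0;0 0.05 0 0;0 0.03 0 0;0 0 0 0"

```text
clock: 9.15
position: [0.5217, 0.2073, 0.1687]
ee_rot: [0.015, 0.7, -0.006, 0.714]
ft_force: [-1.1, -0.6, -0.2]
grip_width: 1.003
```

```bash
python3 look.py 8 .046
```

```text
t 9.15 pos [521.7 207.3 168.7] F [-1.1 -0.6 -0.2] grip 1.003
x [ 0.0199  0.0118 -0.9997] y [0.0293 0.9995 0.0124] z [ 0.9994 -0.0295  0.0195]
turn options [-0.006  3.136] joints [-0.74  0.23  0.33  1.76 -0.08  1.14 -0.42]
delta tool [ 0.1445 -0.1909  0.005 ]
bar [520.8 -13.4] size [ 38.6 240. ] ang 89.04 px (274, 202, 16, 95)
   corners [[400.0, -31.0], [640.0, -35.0], [641.0, 4.0], [401.0, 8.0]]
tile [ 518.6 -132.8] size [88.7 88.1] ang 1.8 px (310, 232, 35, 35)
   corners [[473.0, -90.0], [476.0, -178.0], [564.0, -175.0], [562.0, -87.0]]
dark [412.6 212. ] size [24.  46.4] ang 82.84 px (190, 283, 11, 19)
   corners [[388.0, 203.0], [434.0, 197.0], [437.0, 221.0], [391.0, 227.0]]
```

View pics/s8.png

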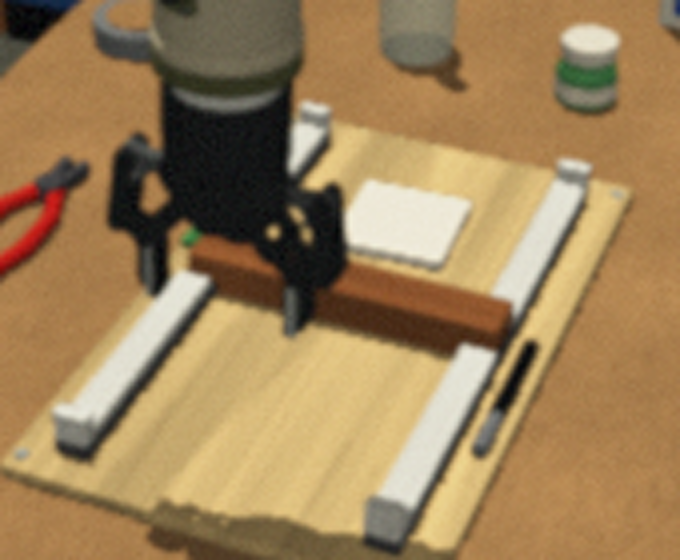

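View pics/t8.png

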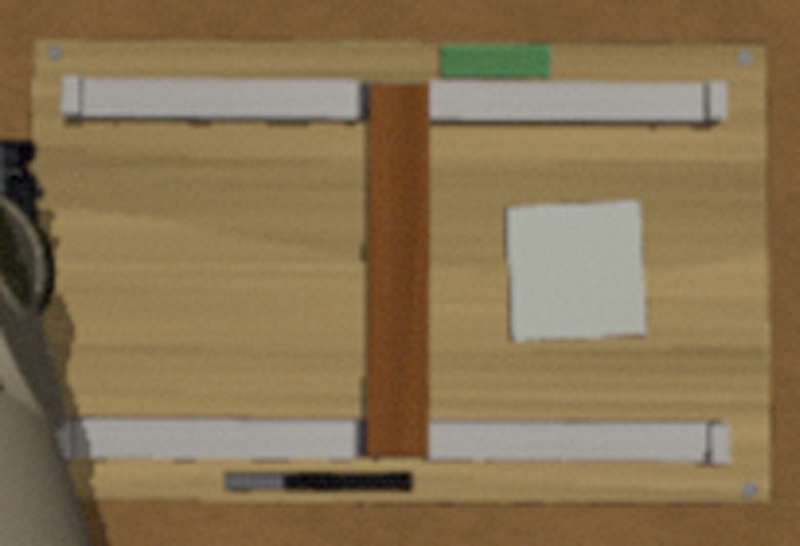

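Both views show the bar sitting between the notch walls at both ends, with the gap strip at crop columns 361-367. I check its height in the side view.

```bash
python3 - <<'E'
from h import *
from workcell import camera
c=camera('side');u=np.array([1,-.0235,0]);v=np.array([.0235,1,0])
for z in(.046,.056):
    X=[np.array([.5215,-.0145,z])+a*.122*u+b*.02*v for a,b in((-1,1),(-1,-1),(1,1),(1,-1))]
    print(z,np.round((proj(c,X)-[215,160])*4))
hsv=cv2.cvtColor(c['img'],cv2.COLOR_BGR2HSV)[160:300,215:385]
m=cv2.inRange(hsv,(3,130,40),(15,255,200));k=big(m)[:,0]*4;print(k.min(0),k.max(0),k[k[:,0].argmax()])
E
```

```text
0.046 [[496. 336.]
 [513. 305.]
 [186. 256.]
 [209. 228.]]
0.056 [[497. 325.]
 [514. 294.]
 [186. 245.]
 [208. 217.]]
[312 260] [504 348] [504 328]
```

The visible top corners (about (512, 305) and (498, 334)) match z = 46 mm, so the bar is seated. Now the tile: I cross over at height with the fingers partly closed.

Emit:
play_rows --increments "0 -0.02 0 -0.006;0 -0.04 0 0;0 -0.045 0 0;0 -0.045 0 0;0 -0.045 0 0;0 -0.045 0 0;0 -0.045 0 0;0 -0.045 0 0;0 -0.04 0 0;0 -0.03 0 0;0 0 0 0" --hand -0.2

```text
clock: 10.4
position: [0.4982, -0.2313, 0.1645]
ee_rot: [0.022, 0.7, -0.018, 0.714]
ft_force: [0.2, 0.0, -0.4]
grip_width: 0.599
```

```bash
python3 - <<'E'
from d import *
st([.518,-.215,.06])
E
```

```text
t 10.4 pos [ 498.2 -231.3  164.5] F [ 0.2  0.  -0.4] grip 0.599
x [ 0.0197  0.0053 -0.9998] y [0.0555 0.9984 0.0064] z [ 0.9983 -0.0556  0.0194]
turn options [-0.032  3.11 ] joints [-0.2   0.23  0.64  1.8  -0.17  1.14  0.44]
delta tool [0.1049 0.0167 0.0168]
```

Emit:
play_rows --increments "0.01 0.006 0.006 -0.032;0.02 0.006 0.006 0;0.02 0.004 0.005 0;0.02 0 0 0;0.02 0 0 0;0.01 0 0 0;0 0 0 0"

```text
clock: 11.1
position: [0.5174, -0.2102, 0.0575]
ee_rot: [0.008, 0.701, -0.002, 0.713]
ft_force: [0.1, -0.4, 0.4]
grip_width: 0.6
```

```bash
python3 - <<'E'
from d import *
st([.518,-.215,.025])
from workcell import camera
for n in('side','top'):
    c=camera(n)
    cv2.imwrite(f'pics/{n}9.png',cv2.resize(c['img'][150:320,180:400],None,fx=3.5,fy=3.5,interpolation=cv2.INTER_CUBIC))
E
```

```text
t 11.1 pos [ 517.4 -210.2   57.5] F [ 0.1 -0.4  0.4] grip 0.6
x [ 0.018   0.0087 -0.9998] y [0.0148 0.9998 0.009 ] z [ 0.9997 -0.015   0.0179]
turn options [ 0.009 -3.133] joints [-0.17  0.4   0.58  1.87 -0.28  0.94  0.52]
delta tool [ 0.0325 -0.0051  0.0001]
```

View pics/side9.png

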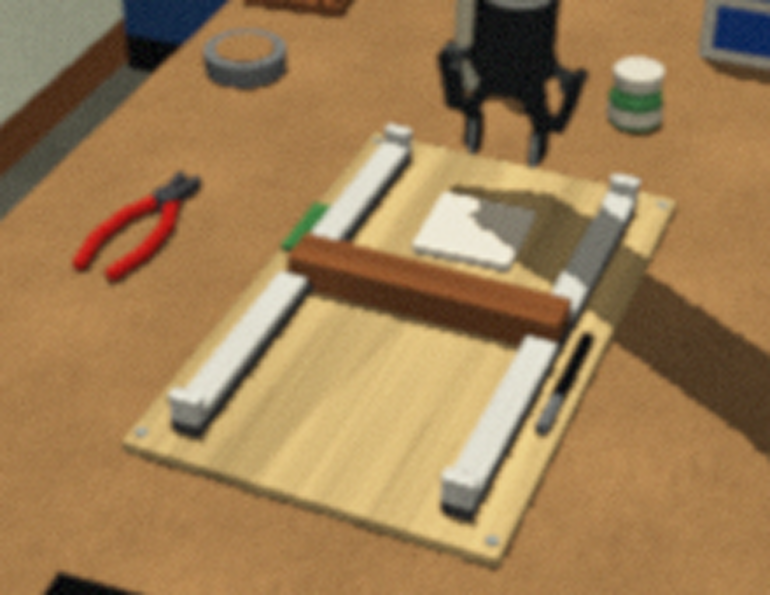

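View pics/top9.png

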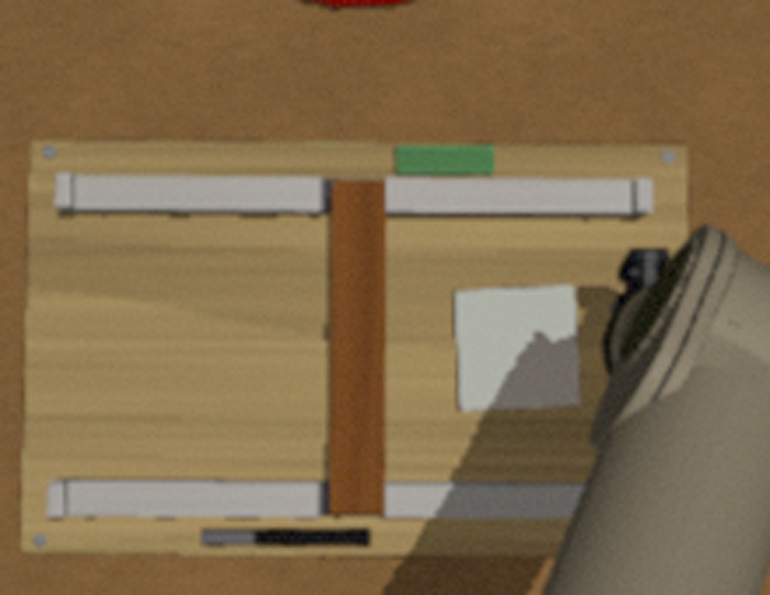

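The fingers hang beyond the tile with tips at about crop (473, 152) and (536, 162), and the bar is still seated. Next I work out the tip height.

```bash
python3 - <<'E'
from d import *
from workcell import camera
c=camera('side')
for tip in((473,152),(536,162)):
    px=np.array(tip)/3.5+[180,150]
    a,b=ray(c,px,0)[0],ray(c,px,.1)[0]
    for y in(-.2102,-.2): print(tip,y,np.round((a+(b-a)*(y-a[1])/(b[1]-a[1]))*1000,1))
E
```

```text
(473, 152) -0.2102 [ 546.7 -210.2   53.6]
(473, 152) -0.2 [ 543.5 -200.    60.3]
(536, 162) -0.2102 [ 485.3 -210.2   57.1]
(536, 162) -0.2 [ 482.6 -200.    63.8]
```

Emit:
play_rows --increments "0.01 -0.003 0 0.004;0.01 0 0 0;0.01 0 0 0;0.004 0 0 0;0.002 0 0 0;0 0 0 0"

```text
clock: 11.85
position: [0.5205, -0.2148, 0.0224]
ee_rot: [0.01, 0.698, -0.005, 0.716]
ft_force: [0.2, -0.6, -0.5]
grip_width: 0.601
```

```bash
python3 - <<'E'
from d import *
st([.518,-.19,.018])
E
```

```text
t 11.85 pos [ 520.5 -214.8   22.4] F [ 0.2 -0.6 -0.5] grip 0.601
x [ 0.0246  0.0074 -0.9997] y [0.0205 0.9998 0.0079] z [ 0.9995 -0.0207  0.0244]
turn options [ 3.000e-03 -3.139e+00] joints [-0.14  0.45  0.55  1.88 -0.33  0.87  0.55]
delta tool [ 0.0045  0.0248 -0.0031]
```

Emit:
play_rows --increments "0.002 0 -0.002 0.003;0.0015 0 0 0;0.001 0 0 0"

```text
clock: 12.15
position: [0.5189, -0.2149, 0.0181]
ee_rot: [0.011, 0.698, -0.006, 0.716]
ft_force: [-0.3, 0.2, -0.0]
grip_width: 0.599
```

```bash
python3 - <<'E'
from d import *
st([.518,-.19,.018])
from workcell import camera
c=camera('side')
cv2.imwrite('pics/side10.png',cv2.resize(c['img'][165:245,280:380],None,fx=7,fy=7,interpolation=cv2.INTER_CUBIC))
E
```

```text
t 12.15 pos [ 518.9 -214.9   18.1] F [-0.3  0.2 -0. ] grip 0.599
x [ 0.0256  0.0071 -0.9996] y [0.0238 0.9997 0.0078] z [ 0.9994 -0.0239  0.0254]
turn options [-0.     3.141] joints [-0.14  0.46  0.55  1.89 -0.33  0.86  0.56]
delta tool [ 0.0003  0.0249 -0.0015]
```

View pics/side10.png

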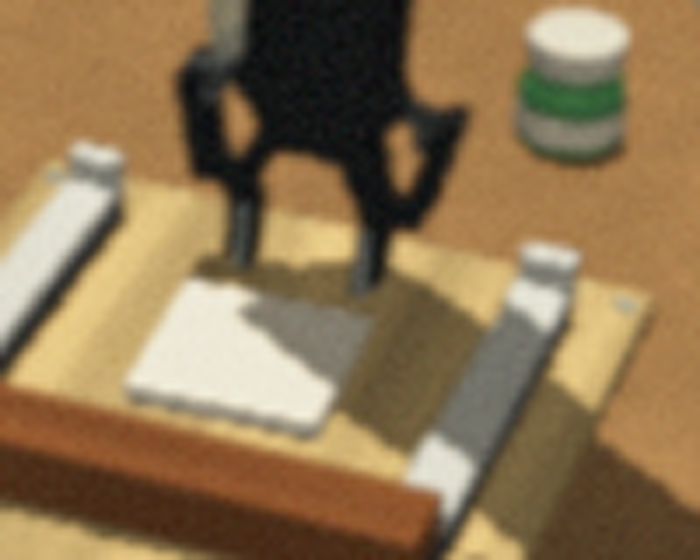

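The close-up shows both tips low behind the tile's outer edge (tips at (240, 262) and (366, 290)), no contact yet. I push the tile.

Emit:
play_rows --increments "0 0.005 0 0;0 0.005 0 0;0 0.005 0 0;0 0.005 0 0;0 0.004 0 0;0 0.004 0 0;0 0.004 0 0;0 0.004 0 0"

```text
clock: 13.0
position: [0.5199, -0.176, 0.0186]
ee_rot: [0.011, 0.698, -0.006, 0.716]
ft_force: [0.2, -0.9, -0.4]
grip_width: 0.599
```

```bash
python3 look.py 11 .046
```

```text
t 13.0 pos [ 519.9 -176.    18.6] F [ 0.2 -0.9 -0.4] grip 0.599
x [ 0.0259  0.0068 -0.9996] y [0.0237 0.9997 0.0074] z [ 0.9994 -0.0239  0.0258]
turn options [-0.     3.141] joints [-0.21  0.43  0.55  1.92 -0.31  0.85  0.48]
delta tool [-0.002   0.1941 -0.0004]
bar [520.8 -13.4] size [ 38.6 240. ] ang 89.04 px (274, 202, 16, 95)
   corners [[400.0, -31.0], [640.0, -35.0], [641.0, 4.0], [401.0, 8.0]]
tile [ 522.6 -114.4] size [84.1 86. ] ang 89.11 px (304, 231, 33, 34)
   corners [[479.0, -156.0], [565.0, -157.0], [566.0, -73.0], [480.0, -72.0]]
dark [ 499.4 -160. ] size [28.2 98.1] ang 79.05 px (330, 237, 12, 39)
   corners [[449.0, -164.0], [545.0, -183.0], [550.0, -155.0], [454.0, -137.0]]
dark [ 416.5 -137.1] size [50.5 77.3] ang 30.99 px (312, 275, 28, 27)
   corners [[375.0, -117.0], [415.0, -183.0], [458.0, -157.0], [418.0, -91.0]]
```

View pics/s11.png

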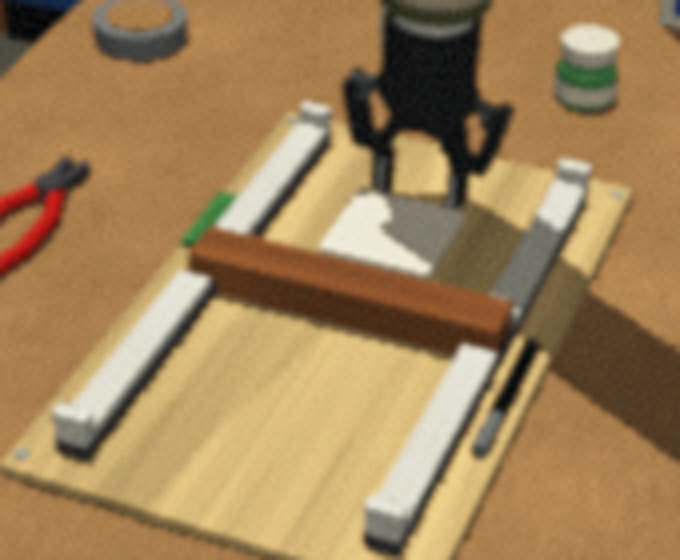

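View pics/t11.png

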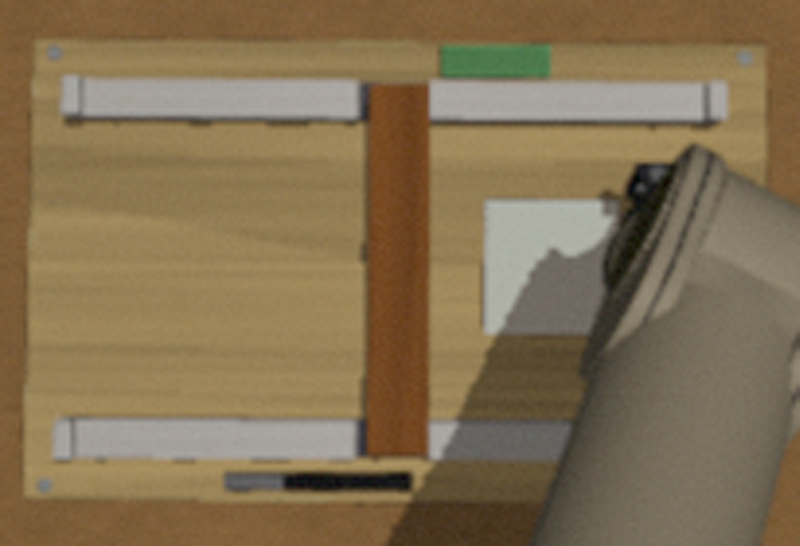

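The tile has turned parallel to the bar (inner edge at crop column 485, bar edge at 429), leaving about 38 mm to go.

Emit:
play_rows --increments "0 0.004 0 0;0 0.004 0 0;0 0.004 0 0;0 0.004 0 0;0 0.004 0 0;0 0.004 0 0;0 0.004 0 0;0 0.003 0 0;0 0 0 0"

```text
clock: 14.0
position: [0.5207, -0.1419, 0.0188]
ee_rot: [0.011, 0.698, -0.006, 0.716]
ft_force: [-0.5, 0.5, -0.4]
grip_width: 0.6
```

```bash
python3 look.py 12 .046
```

```text
t 14.0 pos [ 520.7 -141.9   18.8] F [-0.5  0.5 -0.4] grip 0.6
x [ 0.0259  0.0071 -0.9996] y [0.0231 0.9997 0.0077] z [ 0.9994 -0.0233  0.0258]
turn options [ 0.    -3.141] joints [-0.27  0.41  0.54  1.95 -0.3   0.84  0.41]
delta tool [-0.0019  0.16   -0.0004]
bar [520.8 -13.5] size [ 38.5 240. ] ang 89.04 px (274, 202, 16, 95)
   corners [[400.0, -31.0], [640.0, -35.0], [641.0, 4.0], [401.0, 8.0]]
tile [523.1 -81.7] size [81.2 86.1] ang 89.0 px (292, 231, 32, 34)
   corners [[479.0, -122.0], [565.0, -123.0], [567.0, -42.0], [481.0, -40.0]]
```

View pics/t12.png

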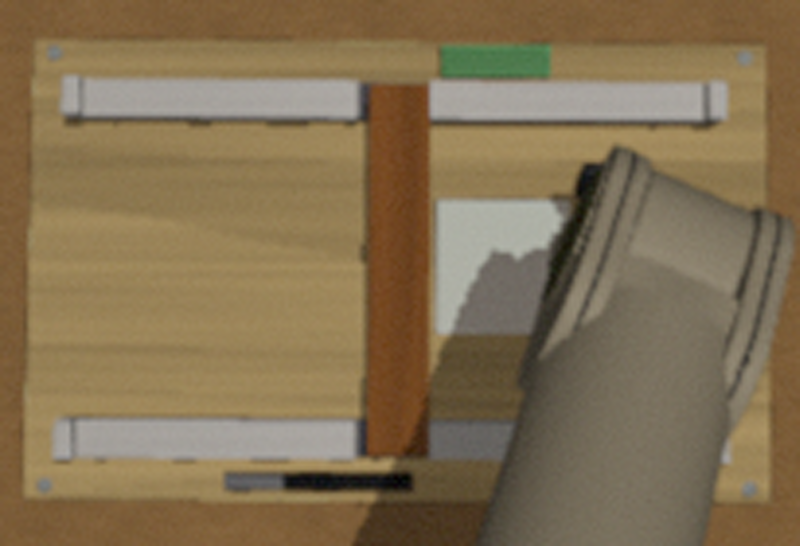

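A gap of about 6 mm remains (crop columns 429-436).

Emit:
play_rows --increments "0 0.002 0 0;0 0.002 0 0;0 0.0015 0 0"

```text
clock: 14.4
position: [0.5207, -0.1374, 0.0189]
ee_rot: [0.011, 0.698, -0.006, 0.716]
ft_force: [0.3, -1.5, -0.9]
grip_width: 0.599
```

Emit:
play_rows --increments "0 0.0015 0 0;0 0.0015 0 0"

```text
clock: 14.6
position: [0.5207, -0.1346, 0.0189]
ee_rot: [0.011, 0.698, -0.007, 0.716]
ft_force: [0.1, -1.1, -0.1]
grip_width: 0.6
```

Emit:
play_rows --increments "0 0.0015 0 0;0 0.0015 0 0"

```text
clock: 14.8
position: [0.5207, -0.1317, 0.019]
ee_rot: [0.011, 0.698, -0.007, 0.716]
ft_force: [0.1, -0.9, -0.6]
grip_width: 0.598
```

```bash
python3 look.py 13 .046
```

```text
t 14.8 pos [ 520.7 -131.7   19. ] F [ 0.1 -0.9 -0.6] grip 0.598
x [ 0.0261  0.0055 -0.9996] y [0.0254 0.9997 0.0061] z [ 0.9993 -0.0256  0.0259]
turn options [-2.00e-03  3.14e+00] joints [-0.3   0.4   0.54  1.95 -0.29  0.83  0.38]
delta tool [-0.0021  0.1497 -0.0005]
bar [520.9  -8.2] size [ 38.7 240. ] ang 89.06 px (272, 202, 16, 95)
   corners [[401.0, -26.0], [641.0, -30.0], [641.0, 9.0], [401.0, 13.0]]
tile [523.2 -71.3] size [81.2 86. ] ang 89.05 px (288, 231, 32, 34)
   corners [[480.0, -111.0], [566.0, -113.0], [567.0, -31.0], [481.0, -30.0]]
dark [412.1 -80.2] size [27.7 55.7] ang 72.66 px (303, 280, 13, 22)
   corners [[381.0, -85.0], [435.0, -102.0], [443.0, -75.0], [390.0, -59.0]]
```

View pics/t13.png

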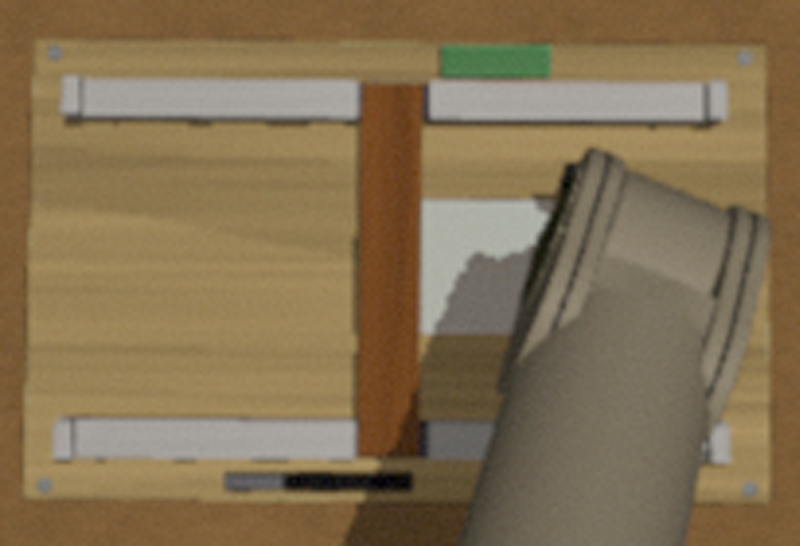

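The tile is flush with the bar (gap gone at crop column 421) and has carried it about 5 mm across its play in the notches; both edges are parallel. I retreat straight back, then up.

Emit:
play_rows --increments "0 -0.004 0 0;0 -0.01 0 0;0 -0.015 0 0;0 -0.015 0 0;-0.02 -0.01 0 0;-0.04 0 0 0;-0.04 0 0 0;-0.04 0 0 0;0 -0.03 0 0;0 -0.04 0 0;0 -0.03 -0.03 0;0 0 0 0"

```text
clock: 16.1
position: [0.4809, -0.2978, 0.1638]
ee_rot: [0.011, 0.697, -0.007, 0.717]
ft_force: [-0.2, -0.2, 0.3]
grip_width: 0.602
```

```bash
python3 look.py 14 .046; python3 - <<'E'
from h import *
from workcell import camera
c=camera('side');u=np.array([1,-.0235,0]);v=np.array([.0235,1,0])
for z in(.046,.056):
    X=[np.array([.5215,-.0095,z])+a*.122*u+b*.02*v for a,b in((-1,1),(-1,-1),(1,1),(1,-1))]
    print(z,np.round((proj(c,X)-[215,160])*4))
E
```

```text
t 16.1 pos [ 480.9 -297.8  163.8] F [-0.2 -0.2  0.3] grip 0.602
x [ 0.0271  0.0051 -0.9996] y [0.0249 0.9997 0.0057] z [ 0.9993 -0.025   0.027 ]
turn options [-1.00e-03  3.14e+00] joints [-0.1   0.28  0.68  1.77 -0.21  1.14  0.63]
delta tool [0.1445 0.3159 0.0313]
bar [520.9  -8.2] size [ 38.7 240. ] ang 89.06 px (272, 202, 16, 95)
   corners [[401.0, -26.0], [641.0, -30.0], [641.0, 9.0], [401.0, 13.0]]
tile [522.  -73.7] size [86.4 88.5] ang 88.67 px (288, 231, 34, 35)
   corners [[477.0, -116.0], [565.0, -118.0], [567.0, -31.0], [479.0, -29.0]]
0.046 [[494. 340.]
 [511. 308.]
 [183. 259.]
 [206. 231.]]
0.056 [[495. 329.]
 [512. 297.]
 [183. 249.]
 [206. 221.]]
```

View pics/t14.png

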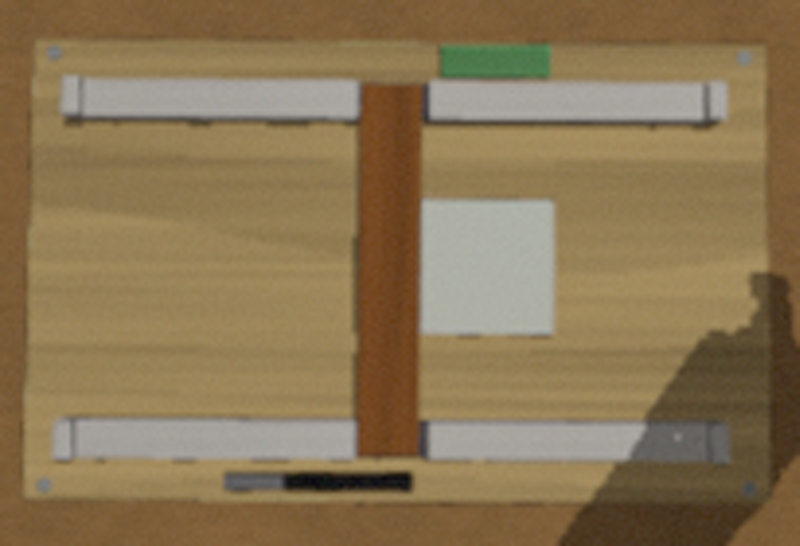

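View pics/s14.png

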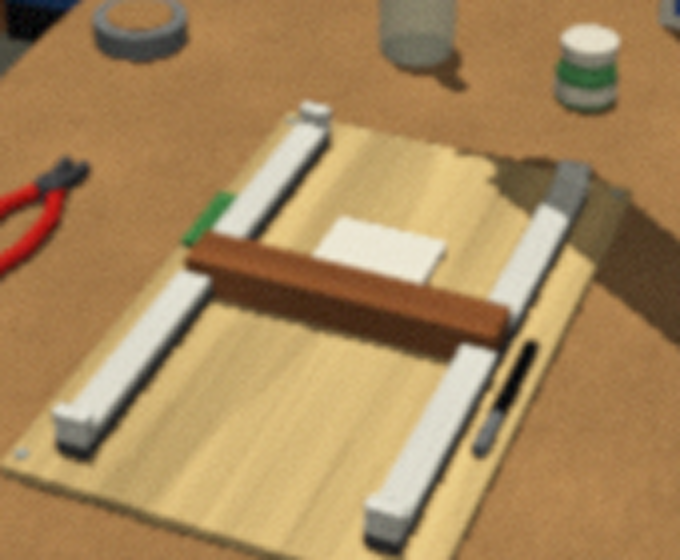

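The bar is level and seated with its corners matching z = 46 mm. The tile centre is 65.5 mm from the bar's and parallel to it within 0.4°, the marker and offcut are unmoved, and the hand is clear. I hand in.

```bash
python3 -c "
from workcell import workorder
print(workorder.hand_in())"
```

```text
the job is handed in; nothing more can be done
None
```

The jig is set up: the fence bar is seated in both notches and the glass tile lies square against it. The job is handed in, at about 16 s on the robot's clock.

- **Bar:** I pushed it about 145 mm along the rails with both fingertips. It dropped into the notches, and the push force rose to about 6 N against the notch wall. In the side view its top corners match a height of 46 mm at both ends, as they should when it is seated.
- **Tile:** I pushed it until it met the bar. Its centre is 65.5 mm from the bar's along y, against 65 mm nominal. Its sides are parallel to the bar within about 0.4°, and no gap shows.
- **Bar shift:** the tile push also slid the seated bar about 5 mm towards the other notch wall, within its 8 mm of total play. It stayed seated.
- **Surroundings:** the marker and offcut are where they were in the last pictures. Pliers and jars I only judged by eye in the side views. The tray and spray bottle I did not re-check closely, but the hand never went near them. The hand ended clear of everything, with contact forces only a few newtons throughout.

No check failed. The top view alone could not tell the bar's height, so I relied on the side view and the felt notch wall for that.

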